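# Unhook a test electrode and park it in the tray

### The arm

A 7-joint arm with a two-finger parallel gripper is mounted at the origin on the work surface. World frame = base frame: x ahead of the robot, y to its left, z up, the work surface at z = 0. Lengths are in mm, angles in rad, forces in N, time in s.
With the tool pointing down it reaches from about 350 to 900 mm from the base axis. Payload 7.2 kg.
Tool frame: the origin (TCP) lies on the centre line of the jaws, within the pads' length; the fingertips stand 22 mm ahead of it and the grasp point (between the pads) lies 3 mm ahead of it; z points along the fingers, y is the line along which they close (so a half turn about z gives the same grasp; the last joint's range is limited). The gripper opens to 85 mm and grips with 20 to 120 N. Pads are 22 mm wide; open, the fingers measure 114 mm over their backs; the gripper's body (76 mm by 85 mm) begins 54 mm behind the grasp point. The pads swing forward as they close: fully open they stand 13 mm farther back than shut.
Start: joints at [-1.282, 0.411, -0.013, 1.596, 0.006, 1.134, -0.082], TCP at [218.308, 585.636, 253.297] pointing down, gripper open.
Joint ranges: [-2.95, 2.95], [-0.29, 1.99], [-1.47, 1.44], [0.14, 2.54], [-1.03, 4.17], [0.13, 1.85], [-2.86, 2.86]. Speed limits (rad/s): [2.39, 2.39, 3.01, 3.01, 3.14, 3.14, 3.14].

### API

Orientations are given as a unit quaternion [x, y, z, w].
In Python, from station import get_state, grab_frame, job_done gives the robot as it stands.
- The arm moves only by the tool carry_out, never from a script. Its argument "series" is one flat list of numbers, 6 for each row, row after row: the shift along the tool's x, y, z in units of 60 cm (1.0 is 60 cm), then the turn, a rotation vector about the tool's x, y, z in units of pi rad (1.0 is pi rad). In form: [tx, ty, tz, wx, wy, wz, tx, ty, tz, wx, wy, wz, ...]. A call has 1 to 10 rows; each row is the pose to reach, as a shift and turn from the pose commanded when the call began, along the tool's axes at that moment, turning the shorter way round; what a row does not reach only later rows make up. A row lasts 1/8 s, in which the tool goes at most 62.5 mm and 10.7 degrees, less where a joint would pass 70% of its speed; a pose out of reach is approached as far as the arm can. A call with a number of a shift or a turn outside -1 to 1 is refused whole. A call with a gripper value outside its range is refused whole. "grip" is the opening, from 0 (shut) to 1 (fully open), set as the call begins (left out, the last holds). The fingers move at their own pace and stop on an object; the grip force is fixed at half the most. Time passes only in rows, so rows that repeat a pose let the fingers close. It gives the time, the measured TCP pose, the force, the opening and the grip force at its end, in the units of the state.
- get_state(): the state, without advancing time (a new reading comes with each control period).
- grab_frame(name): name is "scene" or "side" or "wrist"; returns a dict with "color" (420x560x3 uint8, blue, green, red), "intrinsics" (3x3 intrinsics, pixels), "world_to_cam" (4x4, takes a point from world to camera coordinates). Camera axes: x right, y down, z forward; pixel columns grow to the right and rows downward; lengths in mm; the calibration is good to about 2 mm. The wrist camera is an equidistant fisheye: a pixel r from the principal point sees the ray r / f radians off the axis. A picture is of the moment at which its call begins. There is no depth.
- job_done(): hands the job in; it is judged then, once.
The state is a dict: "t": time; "q": joint angles; "dq": joint speeds; "effort": joint torques, N m; "tcp_pos": TCP position; "orientation": TCP orientation; "ft_force": force on the tool from outside, world axes, zero at the start; "ft_torque": the same for the moment, N m; "finger_gap": opening from 0.0 (shut) to 1.0 (fully open); "gripper_force": force on a finger pad.
Only numpy, scipy, OpenCV 4.12 (cv2) and the standard library are available. Lean on these libraries where they do the work, as an engineer would, in place of code of your own. Each camera call takes 0.05 s, during which the arm holds its last target. There are 200 camera calls.

### The job

The test electrode hangs by its window on the barbed hook of the stand. Take it off gently: raise it, lean its top towards the post and back it out over the barb tip without forcing it against the lip or barb, then stand it upright in the empty half of the steel tray, set down softly, and let go. Leave the spare electrode, the tester and the jar alone.

Things in the scene. Friction and masses are not known exactly. Their poses are not given: they have to be found in the camera images.
- electrode: Hanging electrode, 137 mm tall, 0.32 kg +-25%, stands on its foot. Origin: centre of underside, z along its length. Brass foot: disc dia 44, z 0-30 mm; grey plate 6 thick (x) by 44 wide (y), z 28-92, with a window through it along x; black grip block 22 (x) by 30 (y) mm, z 92-137. Its x axis points away from the post within 4 degrees. At the start it rests 50-75 mm from the post's axis.
- electrode_window (a point): Centre of the window, on the electrode's axis 72 mm above its underside: a hole through the 6 mm plate, 24 mm wide (y), 20 mm high (z 62-82 mm). Its upper edge rests on the shank. It passes lip and barb only while the electrode's top leans towards the post by about the lip's angle, with 1 mm to spare above and below: slide it with the window's lower edge lightly against the lip's underside.
- stand: Fixed stand: base plate 120 x 120 x 12 mm, post dia 25 (collar 34), top at 165 mm. Origin under the post's axis on the table, z up, x along the hook. Steel hook 12 mm wide: level shank 8 mm thick, centre z 150, to x 100, then a straight lip rising outward. A barb at the lip's end points back above it to 39 mm from the bend; square to the lip, both span 4 mm below to 14 above its centre line.
- bend (a point): Point on the hook's centre line where the level shank meets the lip (stand frame x 100, z 150 mm). From here the lip, 8 mm thick and 55 mm long, rises straight outward. It was bent by hand: its angle to level differs from hook to hook, 25 to 45 degrees, and is not measured; feel for it. It does not give. Its outer end carries the barb.
- tray: Fixed steel tray 130 mm (x) by 250 mm (y), 16 mm high, walls 4 mm, floor 4 mm thick, with a wall across the middle that makes two bays each about 122 mm (x) by 119 mm (y). Origin under its centre. The bay at +y is empty; the spare electrode stands in the bay at -y.
- bay (a point): Centre of the empty bay's floor, 62 mm from the tray's centre along its y axis.
- spare: The spare electrode, the same in shape as the hanging one, standing in the other bay: leave it. Origin at the centre of its underside.
- tester: Yellow hand-held tester lying flat, 75 x 130 x 35 mm (45 mm over its dial): leave it. Origin at the centre of its underside.
- jar: White jar, diameter 60 mm, 85 mm tall: leave it. Origin at the centre of its underside.
There are look-alikes about, which are no part of the job. There is more than one size of the stand; the job needs the smaller.

How it is judged (in metres and radians):
On the way:
1. the electrode's window is off the hook, past the barb tip, and the electrode is held clear of the table (x of electrode_window in the frame of stand above 0.165 m and height (world z) of electrode above 0.03 m), for 0.1 s.
At the end, for the whole second after the job is handed in: The electrode stands flat on the floor of the tray's empty bay (its axis within the bay, at least about 20 mm from the walls), upright within 0.08 rad, at rest and released (x of electrode in the frame of tray between -0.042 and 0.042 m and y of electrode in the frame of tray between 0.02 and 0.102 m and z of electrode in the frame of tray below 0.008 m and angle between electrode's own z axis and vertical below 0.08 rad and linear speed of electrode below 0.02 m/s and contact force between electrode and the fingers below 0.05 N); the robot touches nothing.
It fails at once if the electrode is forced against the lip or barb of the hook (more than 12 N while its window is within 15 mm of the bend or beyond it) (contact force between electrode and stand above 12 N and x of electrode_window in the frame of stand above 0.085 m).
It fails at once if the electrode is dropped or rammed into the tray (it comes down at over 0.3 m/s within 30 mm of the table top, or presses with over 80 N) (contact force between electrode and tray above 80 N or (height (world z) of electrode below 0.03 m and linear speed of electrode above 0.3 m/s)).
It fails at once if the electrode falls over (angle between electrode's own z axis and vertical above 1.2 rad).
It fails at once if the spare electrode is moved more than 15 mm or tipped (distance of spare from where it was at the start of the episode above 0.015 m or angle between spare's own z axis and vertical above 0.3 rad).
It fails at once if the tester or the jar is moved more than 15 mm (distance of any of tester, jar from where it was at the start of the episode above 0.015 m).
It also fails if it takes over 72 s, if anything falls off the work surface, if the arm or the gripper's body presses on something with over 40 N, if the wrist force passes 120 N, or if a joint passes its speed limit or range.

## Working session

There is one attempt and no reset: what is moved stays moved. The work goes in short steps, Python scripts to look and compute and a tool call to move; the robot and the scene stay as the last step left them, time stands still between calls to the robot, and variables do not carry over. Pictures are saved under pics/ and viewed, at most 12 in all, crops included, and the job is handed in when it is done.

Besides the shell and the picture viewer there is one more tool, called as a command line: name --argument value ..., lists and objects as JSON in quotes. carry_out: Moves the arm, as the interface text tells. Shifts and turns lie within -1 to 1; 1 stands for 60 cm of shift or pi rad of turn. Its arguments: {"type":"object","properties":{"series":{"type":"array"},"grip":{"type":"number"}},"required":["series"]}

```bash
mkdir -p pics
python3 - <<'E'
from station import *
import cv2,numpy as np
s=get_state();print({k:np.round(v,3).tolist() for k,v in s.items()})
for n in("scene","side","wrist"):
    f=grab_frame(n);cv2.imwrite(f"pics/{n}0.png",f["color"]);print(n,f["intrinsics"].round(1).tolist(),f["world_to_cam"].round(3).tolist())
a=cv2.imread("pics/scene0.png");b=cv2.imread("pics/side0.png")
cv2.imwrite("pics/both.png",np.vstack([a,b])[:, :])
E
```

```text
{'t': 0.0, 'q': [-1.282, 0.412, -0.013, 1.597, 0.006, 1.134, -0.082], 'dq': [0.001, -0.003, 0.001, 0.0, 0.001, 0.001, 0.0], 'effort': [0.001, -60.062, 0.683, -29.941, 0.014, 0.011, 0.0], 'tcp_pos': [218.168, 585.176, 252.433], 'orientation': [0.177, 0.984, -0.001, -0.0], 'ft_force': [-0.207, -0.188, -0.324], 'ft_torque': [0.078, -0.045, -0.01], 'gripper_force': 0.0, 'finger_gap': 1.001}
scene [[379.8, 0.0, 277.6], [0.0, 379.8, 209.3], [0.0, 0.0, 1.0]] [[-0.361, 0.932, 0.008, 203.72], [0.641, 0.255, -0.724, -267.711], [-0.677, -0.257, -0.69, 1118.881], [0.0, 0.0, 0.0, 1.0]]
side [[462.6, 0.0, 279.0], [0.0, 462.6, 217.7], [0.0, 0.0, 1.0]] [[0.921, -0.39, -0.017, -496.804], [-0.289, -0.65, -0.703, 205.597], [0.263, 0.652, -0.711, 847.009], [0.0, 0.0, 0.0, 1.0]]
wrist [[325.2, 0.0, 281.7], [0.0, 325.2, 206.9], [0.0, 0.0, 1.0]] [[0.35, 0.937, -0.002, -625.505], [0.899, -0.335, 0.283, -38.246], [0.264, -0.1, -0.959, 380.16], [0.0, 0.0, 0.0, 1.0]]
```

View pics/scene0.png

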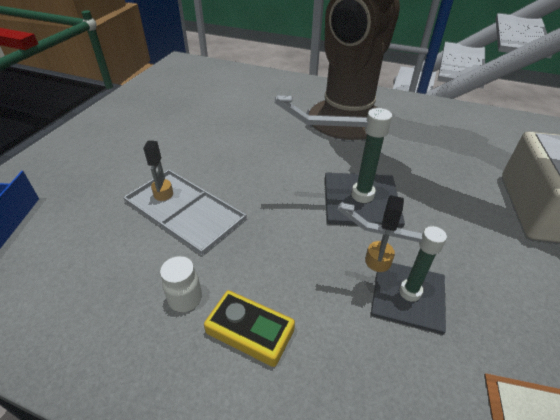

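View pics/side0.png

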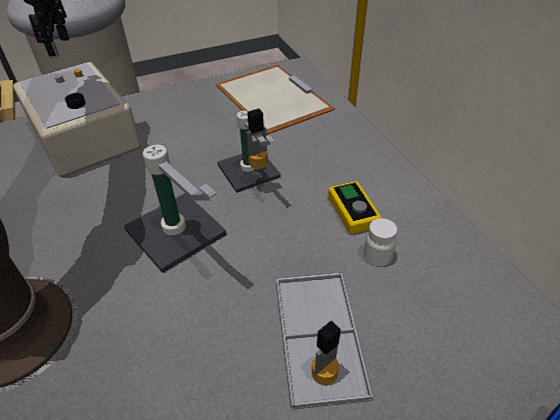

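The scene holds two stands. The large one is at scene (368,195) / side (172,225), is bare and has a hook. The small one is at scene (410,290) / side (248,165), with the electrode on its hook. The task needs the smaller stand, and only that one carries an electrode. The other electrode, at scene (160,190), is the spare in the tray. I'll enlarge the small stand to confirm.

Run:
```python
import cv2,numpy as np
a=cv2.imread("pics/scene0.png")[190:335,325:465];b=cv2.imread("pics/side0.png")[95:215,205:305]
a=cv2.resize(a,None,fx=3.6,fy=3.6,interpolation=cv2.INTER_CUBIC)[:522,:420];a=cv2.resize(cv2.imread("pics/scene0.png")[190:335,330:450],(400,483),interpolation=cv2.INTER_CUBIC)
b=cv2.resize(b,(400,480),interpolation=cv2.INTER_CUBIC)
b=cv2.copyMakeBorder(b,0,3,0,0,cv2.BORDER_CONSTANT)
cv2.imwrite("pics/crop.png",np.hstack([a,b]))
```

```text
(no output)
```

View pics/crop.png

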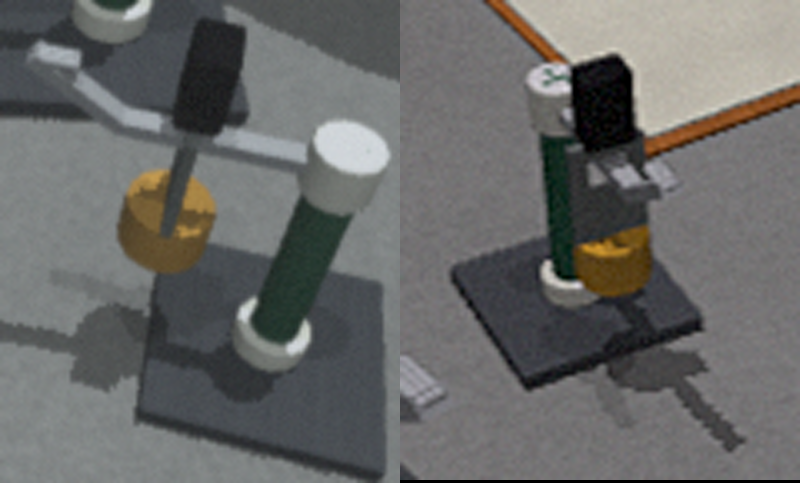

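The crop confirms it: the small stand (post cap near scene (435,234)) has the electrode on its shank, grip block at scene (395,200). The hook points scene-left, with the bend at about (367,224) and the barb at (342,206). Next I turn the pixels into positions.

```bash
cat > h.py <<'E'
import cv2,numpy as np
from station import *
from scipy.spatial.transform import Rotation as R
C={"scene":None,"side":None}
def cam(n):
    if C.get(n) is None: C[n]=grab_frame(n)
    return C[n]
def ray(n,p):
    f=cam(n);M=f["world_to_cam"];K=f["intrinsics"]
    d=np.linalg.solve(K,[p[0],p[1],1.]);Rm=M[:3,:3]
    return -Rm.T@M[:3,3],Rm.T@d
def onz(n,p,z):
    o,d=ray(n,p);return o+d*(z-o[2])/d[2]
def tri(p,q):
    o,d=ray("scene",p);o2,d2=ray("side",q)
    s=np.linalg.lstsq(np.c_[d,-d2],o2-o,rcond=None)[0]
    a=o+d*s[0];b=o2+d2*s[1];return (a+b)/2,np.linalg.norm(a-b)
E
python3 - <<'E'
from h import *
np.set_printoptions(precision=1,suppress=True)
S=lambda x,y:(330+x*.3,190+y*.3002)
T=lambda x,y:(205+(x-400)*.25,95+y*.25)
print("posttop",onz("scene",S(350,148),165),onz("side",T(555,76),165),tri(S(350,148),T(555,76)))
print("plate scene",[onz("scene",S(*p),12) for p in((155,243),(383,280),(385,472),(138,415))])
print("plate side",[onz("side",T(*p),12) for p in((452,270),(530,378),(702,318))])
print("collar bottom",onz("scene",S(270,345),12))
print("shank top line",[onz("scene",S(*p),154) for p in((125,112),(310,152))])
print("shank bend",onz("scene",S(125,112),154),onz("scene",S(122,120),150))
print("blocktop",tri(S(218,32),T(602,66)))
print("foot",tri(S(167,225),T(615,262)))
print("barb tip/outer",tri(S(40,55),T(668,178)))
# contours: tray, foot
for n in("scene","side"):
    im=cam(n)["color"];hsv=cv2.cvtColor(im,cv2.COLOR_BGR2HSV)
    m=cv2.inRange(hsv,(8,120,60),(22,255,255))
    k,l,st,c=cv2.connectedComponentsWithStats(m)
    print(n,"brass",[(st[i].tolist(),c[i]) for i in range(1,k) if st[i,4]>60])
print("tray scene",[onz("scene",p,16) for p in((125,200),(166,172),(244,213),(205,248))])
print("tray side",[onz("side",p,16) for p in((277,277),(341,275),(370,398),(292,403))])
print("jar",tri((179,268),(382,230)))
print("tester",[onz("scene",p,35) for p in((227,293),(294,322),(206,325),(268,358))])
print("big stand cap",tri((378,115),(154,152)))
E
```

```text
posttop [563.5 247.5 165. ] [561.3 246.  165. ] (array([561.9, 247.9, 163.7]), np.float64(0.1947455279880015))
plate scene [array([516.6, 181.2,  12. ]), array([496.1, 303. ,  12. ]), array([616. , 311.2,  12. ]), array([628.9, 193.5,  12. ])]
plate side [array([498.5, 294.7,  12. ]), array([509.6, 178.7,  12. ]), array([623.4, 187.6,  12. ])]
collar bottom [562.2 250.2  12. ]
shank top line [array([566.8, 149.9, 154. ]), array([561., 233., 154.])]
shank bend [566.8 149.9 154. ] [568.4 149.5 150. ]
blocktop (array([565. , 178.6, 211. ]), np.float64(3.498201929610298))
foot (array([565.3, 180.9,  81. ]), np.float64(5.733425816369988))
barb tip/outer (array([573.8, 107.7, 182.3]), np.float64(0.7655028692743189))
scene brass [([22, 0, 29, 12, 106], array([34.3,  4.6])), ([52, 1, 17, 13, 71], array([60.3,  7.7])), ([0, 17, 15, 12, 64], array([ 6.4, 23.4])), ([112, 17, 15, 14, 64], array([118.1,  23.5])), ([12, 19, 30, 21, 106], array([24.5, 28.4])), ([160, 180, 11, 13, 82], array([165. , 185.8])), ([367, 241, 27, 30, 504], array([379.5, 256.5])), ([485, 374, 75, 46, 739], array([506.2, 3
[... 172 characters left out ...]
 95, 14, 27, 144], array([  7.4, 110.5])), ([248, 151, 20, 18, 257], array([258.4, 160.2])), ([312, 358, 27, 27, 434], array([325.8, 372.8]))]
tray scene [array([ 548.4, -363.5,   16. ]), array([ 430.9, -335.8,   16. ]), array([ 489.6, -105. ,   16. ]), array([ 605.4, -134. ,   16. ])]
tray side [array([494.1, -98.4,  16. ]), array([ 610.2, -144.2,   16. ]), array([ 536.1, -377.3,   16. ]), array([ 419.9, -335.7,   16. ])]
jar (array([ 705.4, -119.6,   79.9]), np.float64(4.204312074101484))
tester [array([692.4, -41.2,  35. ]), array([702. ,  81.2,  35. ]), array([757.2, -45.2,  35. ]), array([770.9,  65.1,  35. ])]
big stand cap (array([342. , 114.3, 217.6]), np.float64(3.0784489362572853))
```

```bash
cat >> h.py <<'E'
A=np.deg2rad(4.8)
u=np.array([np.sin(A),-np.cos(A),0])   # along the hook
v=np.array([np.cos(A),np.sin(A),0])    # tool y
ST=np.array([562.,247.5,0])
def Rt(lean):  # tool tilted with electrode leaning 'lean' rad towards post (body towards post)
    z=np.array([0,0,-1.])*np.cos(lean)+u*np.sin(lean)
    return R.from_matrix(np.c_[np.cross(v,z),v,z])
def stand(x,z,y=0): return ST+u*x-v*y*-1*0+np.array([0,0,z])+v*y
def rel(p0,R0,p,Rr):
    return np.r_[R0.inv().apply(np.array(p)-p0)/600,(R0.inv()*Rr).as_rotvec()/np.pi].round(4)
def now():
    s=get_state();return np.array(s["tcp_pos"]),R.from_quat(s["orientation"]),s
E
python3 - <<'E'
from h import *
np.set_printoptions(precision=4,suppress=True)
f=grab_frame("wrist");M=f["world_to_cam"];o=-M[:3,:3].T@M[:3,3]
p0=np.array([218.308,585.636,253.297]);R0=now()[1]
print("cam in tool",R0.inv().apply(o-p0),"axis in tool",R0.inv().apply(M[2,:3]))
print(rel(p0,R0,p0+[0,0,80],R0).tolist())
for d in (69,110):
  print(rel(p0,R0,stand(d,330),Rt(0)).tolist())
E
```

```text
cam in tool [  70.6008    1.2827 -121.3637] axis in tool [-0.2825 -0.0006  0.9593]
[-0.0, -0.0001, -0.1333, 0.0, 0.0, 0.0]
[-0.7826, -0.4321, -0.1276, -0.0002, 0.0001, 0.3598]
[-0.8118, -0.4939, -0.1275, -0.0002, 0.0001, 0.3598]
```

carry_out --series '[0,0,-0.12,0,0,0,-0.8118,-0.4939,-0.1275,0,0,0.3598,-0.8118,-0.4939,-0.1275,0,0,0.3598,-0.8118,-0.4939,-0.1275,0,0,0.3598,-0.8118,-0.4939,-0.1275,0,0,0.3598,-0.8118,-0.4939,-0.1275,0,0,0.3598,-0.8118,-0.4939,-0.1275,0,0,0.3598,-0.8118,-0.4939,-0.1275,0,0,0.3598,-0.8118,-0.4939,-0.1275,0,0,0.3598,-0.8118,-0.4939,-0.1275,0,0,0.3598]' --grip 1

```text
t: 1.55
tcp_pos: [567.3, 142.5, 329.9]
orientation: [0.677, 0.736, 0.0, -0.0]
ft_force: [-0.2, -0.1, 0.1]
finger_gap: 1.001
gripper_force: 0.0
```

Run:
```python
from h import *
p,r,s=now();print(p,s["q"])
f=grab_frame("wrist");cv2.imwrite("pics/w1.png",f["color"]);print(f["world_to_cam"].tolist(),f["intrinsics"].tolist())
cv2.imwrite("pics/w1b.png",cv2.resize(f["color"],(800,600),interpolation=cv2.INTER_CUBIC))
```

```text
[567.31709642 142.47779648 329.89868463] [-0.67314535  0.29726189  0.44811674  1.61447715 -0.13412819  1.25976612
 -0.11684958]
[[0.9964772388436818, 0.08386179032655497, 0.0005590972174670502, -579.1287583571843], [0.0802934798741906, -0.9559593158441878, 0.28230257444877577, 32.73049413118821], [0.024208873500570036, -0.28126319804400035, -0.9593252544731097, 480.1596082896177], [0.0, 0.0, 0.0, 1.0]] [[325.19226210127806, 0.0, 281.6552285441812], [0.0, 325.19226210127806, 206.9001944319744], [0.0, 0.0, 1.0]]
```

View pics/w1b.png

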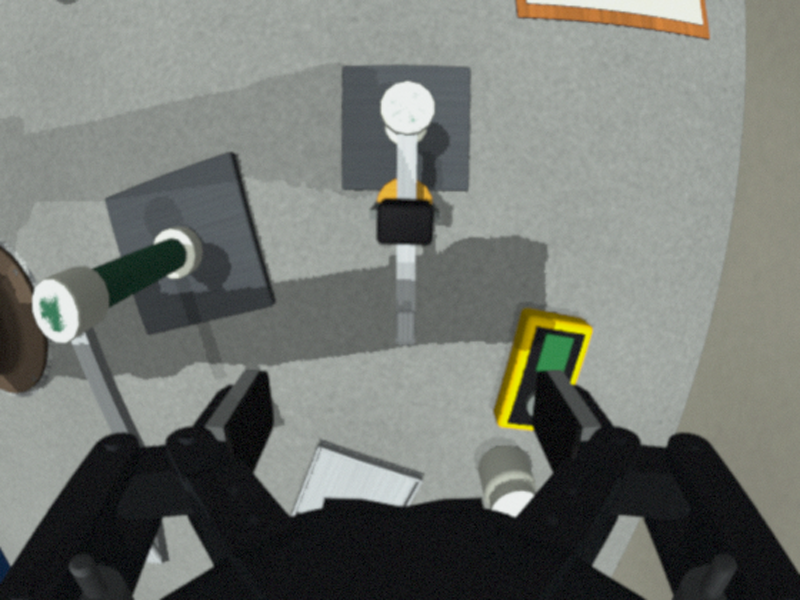

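The wrist view shows the hook running straight down column 406 with the post cap at (407,108). The block is at (405,222) and the lip end at about (405,343). I'll zoom in on the lip and work out positions.

```bash
cat >> h.py <<'E'
def wray(f,p):
    M=f["world_to_cam"];K=f["intrinsics"];d=np.array([p[0]-K[0,2],p[1]-K[1,2]]);r=np.hypot(*d);a=r/K[0,0]
    c=np.r_[d/r*np.sin(a),np.cos(a)];Rm=M[:3,:3];return -Rm.T@M[:3,3],Rm.T@c
def wz(f,p,z):
    o,d=wray(f,p);return o+d*(z-o[2])/d[2]
E
python3 - <<'E'
from h import *
np.set_printoptions(precision=1,suppress=True)
f=grab_frame("wrist");im=f["color"]
w=lambda x,y:(x*.7,y*.7)
print("post",wz(f,w(407,108),165))
print("plate",[wz(f,w(*p),12) for p in((342,67),(470,68),(468,190),(342,189))])
print("block top corners far/near z209",[wz(f,w(*p),209) for p in((378,198),(432,198),(433,242),(377,242))])
# hook sagittal coordinate: ray intersection with vertical plane through stand along u
def sag(o,d):
    n=np.array([u[1],-u[0],0]);t=((ST-o)@n)/(d@n);return
for y in (245,278,290,316,343):
    print(y,"z154",wz(f,w(406,y),154),"z180",wz(f,w(406,y),180))
a=cv2.resize(im[130:250,250:320],(350,600),interpolation=cv2.INTER_CUBIC)
b=cv2.resize(cam("scene")["color"][195:245,330:380],(400,400),interpolation=cv2.INTER_CUBIC);b=cv2.copyMakeBorder(b,0,200,0,0,cv2.BORDER_CONSTANT)
cv2.imwrite("pics/z.png",np.hstack([a,b]))
E
```

```text
post [568.8 238.7 165. ]
plate [array([506.2, 292.4,  12. ]), array([625.3, 300.7,  12. ]), array([633. , 183.4,  12. ]), array([514.1, 175.4,  12. ])]
block top corners far/near z209 [array([557.1, 185.6, 209. ]), array([585.1, 187.7, 209. ]), array([587.7, 164.4, 209. ]), array([558.1, 162.2, 209. ])]
245 z154 [574.9 151.6 154. ] z180 [574.3 156.4 180. ]
278 z154 [576.6 129.5 154. ] z180 [575.8 136.2 180. ]
290 z154 [577.2 121.3 154. ] z180 [576.4 128.7 180. ]
316 z154 [578.6 103.  154. ] z180 [577.7 112.  180. ]
343 z154 [580.2  83.2 154. ] z180 [579.   93.9 180. ]
```

View pics/z.png

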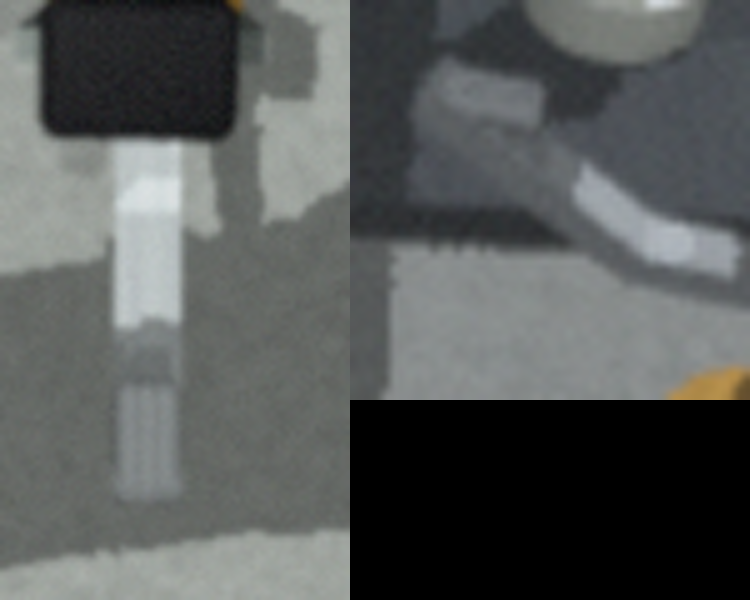

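Run:
```python
from h import *
np.set_printoptions(precision=1,suppress=True)
p,r,s=now();print(p)
f=grab_frame("wrist");im=f["color"]
m=cv2.inRange(im,(190,190,190),(255,255,255))
k,l,st,c=cv2.connectedComponentsWithStats(m[20:140,230:340])
i=1+st[1:,4].argmax();print(st[i],c[i]+[230,20])
g=cv2.inRange(im[20:180,230:340],(0,0,0),(35,35,35));k,l,st2,c2=cv2.connectedComponentsWithStats(g);print([(q[:5].tolist()) for q in st2[1:] if q[4]>200])
x0,y0,w,h,_=st[i]
for y in (y0+w/2,): print("post",wz(f,(230+x0+w/2,20+y),165))
pl=cv2.inRange(im[20:180,215:350],(35,30,30),(85,80,80));
k,l,st3,c3=cv2.connectedComponentsWithStats(pl);print([(q.tolist()) for q in st3[1:] if q[4]>500])
print("block near edge",[wz(f,q,209) for q in((258.4,157),(297.6,157))],[wz(f,q,164) for q in((258.4,157),(297.6,157))])
def pw(P):
    M=f["world_to_cam"];q=M[:3,:3]@P+M[:3,3];a=np.arctan2(np.hypot(q[0],q[1]),q[2]);e=q[:2]/np.hypot(*q[:2]);return e*a*f["intrinsics"][0,0]+f["intrinsics"][:2,2]
def ps(n,P):
    F=cam(n);M=F["world_to_cam"];q=F["intrinsics"]@(M[:3,:3]@P+M[:3,3]);return q[:2]/q[2]
for th in (25,30,35,40,45):
    t=np.deg2rad(th);cc,ss=np.cos(t),np.sin(t)
    P=[stand(100+a*cc-b*ss,150+a*ss+b*cc) for a,b in((0,4),(39,14),(55,14))]
    print(th,[pw(q) for q in P],[ps("scene",q) for q in P])
```

```text
[568.  139.8 329.6]
[  35   34   37   36 1003] [283.4  71.3]
[[34, 117, 38, 30, 535]]
post [563.  248.5 165. ]
[[77, 63, 22, 48, 641], [45, 119, 46, 30, 662]]
block near edge [array([549.3, 178.5, 209. ]), array([578.6, 180.7, 209. ])] [array([546.5, 172.1, 164. ]), array([581.3, 174.8, 164. ])]
25 [array([282.9, 181.2]), array([283.3, 221.7]), array([283.4, 239.8])] [array([366.8, 225.2]), array([349. , 209.3]), array([340.1, 204.1])]
30 [array([282.9, 180.9]), array([283.3, 219.8]), array([283.4, 237.9])] [array([367. , 225.3]), array([351. , 208.4]), array([342.6, 202.7])]
35 [array([282.9, 180.5]), array([283.3, 217.5]), array([283.4, 235.4])] [array([367.1, 225.5]), array([353.1, 207.7]), array([345.3, 201.5])]
40 [array([282.9, 180.2]), array([283.3, 214.8]), array([283.4, 232.5])] [array([367.3, 225.6]), array([355.3, 207.2]), array([348.1, 200.5])]
45 [array([282.9, 179.9]), array([283.3, 211.8]), array([283.4, 229. ])] [array([367.4, 225.7]), array([357.6, 206.8]), array([351.2, 199.7])]
```

carry_out --series '[0,0,0,0,0,0,0,0,0,0,0,0,0,0,0,0,0,0,0,0,0,0,0,0]'

```text
t: 2.3
tcp_pos: [566.2, 144.3, 329.6]
orientation: [0.677, 0.736, 0.0, -0.0]
ft_force: [0.8, -0.7, 0.3]
finger_gap: 0.999
gripper_force: 0.0
```

Run:
```python
from h import *
np.set_printoptions(precision=1,suppress=True)
p,r,s=now();print(p)
f=grab_frame("wrist");im=f["color"]
np.savez("w2.npz",K=f["intrinsics"],M=f["world_to_cam"])
a=cv2.resize(im[40:250,240:330],(343,800)[0:2] and (257,600),interpolation=cv2.INTER_CUBIC)
b=cv2.resize(cam("scene")["color"][190:245,330:385],(540,540),interpolation=cv2.INTER_CUBIC);b=cv2.copyMakeBorder(b,0,60,0,0,cv2.BORDER_CONSTANT)
cv2.imwrite("pics/z2.png",np.hstack([a,b]));print(a.shape)
```

```text
[566.2 144.3 329.6]
(600, 257, 3)
```

View pics/z2.png

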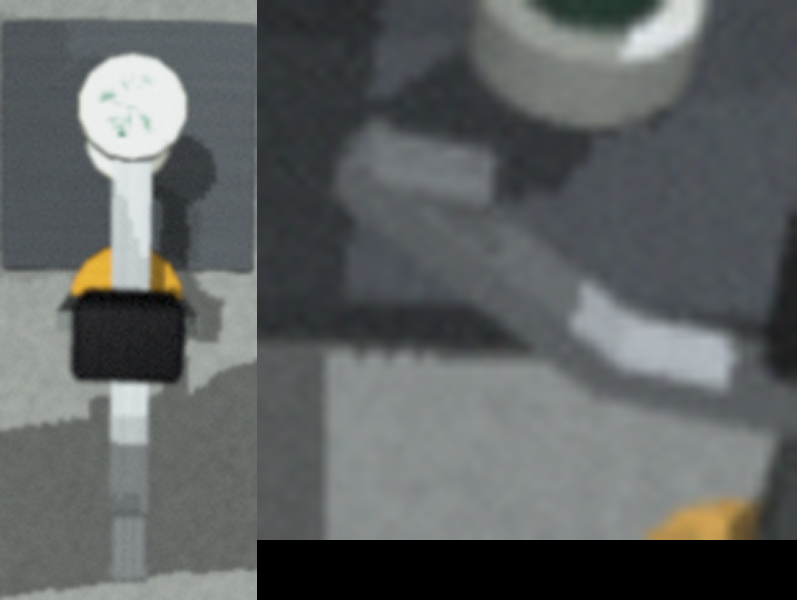

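Run:
```python
from h import *
np.set_printoptions(precision=1,suppress=True)
d=np.load("w2.npz");f=dict(intrinsics=d["K"],world_to_cam=d["M"])
W=lambda x,y:(240+x/2.857,40+y/2.857)
S=lambda x,y:(330+(x-257)/9.82,190+y/9.82)
post=wz(f,W(132,107),165);print("post",post)
pl=[wz(f,W(*q),12) for q in((3,20),(253,22),(252,270),(3,269))];print("plate",pl,np.mean(pl,0))
e=pl[1]-pl[0]+pl[2]-pl[3];print("plate ang",np.rad2deg(np.arctan2(e[1],e[0])))
a=wz(f,W(131,175),154);b=wz(f,W(130,400),154);print("hook",a,b,np.rad2deg(np.arctan2(b[0]-a[0],a[1]-b[1])))
print("block",[wz(f,W(*q),209) for q in((72,293),(187,293),(183,380),(73,380))])
def pw(P):
    M=f["world_to_cam"];q=M[:3,:3]@P+M[:3,3];a=np.arctan2(np.hypot(q[0],q[1]),q[2]);return q[:2]/np.hypot(*q[:2])*a*f["intrinsics"][0,0]+f["intrinsics"][:2,2]
def ps(n,P):
    F=cam(n);M=F["world_to_cam"];q=F["intrinsics"]@(M[:3,:3]@P+M[:3,3]);return q[:2]/q[2]
print("obs wrist rows tip,outer",W(128,512)[1],W(128,578)[1],"scene under bend/end",S(605,393),S(340,200),"tip near",S(493,205),"outer far",S(372,125),"outer near",S(345,165))
ST[:2]=[563,248]
for th in (25,30,35,40,45):
    t=np.deg2rad(th);cc,ss=np.cos(t),np.sin(t)
    g=lambda a,b,y:stand(100+a*cc-b*ss,150+a*ss+b*cc,y)
    print(th,"W",[pw(g(*q))[1] for q in((39,14,0),(55,14,0),(55,-4,0))],"S",[ps("scene",g(*q)) for q in((0,-4,6),(55,-4,6),(39,14,6),(55,14,-6),(55,14,6))])
```

```text
post [563.  249.1 165. ]
plate [array([500.2, 304.5,  12. ]), array([616.5, 313.7,  12. ]), array([626.8, 194.7,  12. ]), array([509.5, 185.2,  12. ])] [563.2 249.5  12. ]
plate ang 4.585071189957764
hook [564.6 228.5 154. ] [570.6 155.8 154. ] 4.666656093243282
block [array([551.4, 194.3, 209. ]), array([581.3, 196.9, 209. ]), array([582.5, 173.7, 209. ]), array([553.4, 171.3, 209. ])]
obs wrist rows tip,outer 219.2089604480224 242.3101155057753 scene under bend/end (365.43788187372706, 230.020366598778) (338.4521384928717, 210.36659877800406) tip near (354.0325865580448, 210.8757637474542) outer far (341.7107942973523, 202.72912423625255) outer near (338.9613034623218, 206.80244399185335)
25 W [np.float64(226.5275350120922), np.float64(244.4961932601229), np.float64(245.14842686074098)] S [array([363.5, 231.2]), array([333.4, 214. ]), array([348.6, 212.4]), array([340.9, 202. ]), array([339.6, 207.2])]
30 W [np.float64(224.64011895922167), np.float64(242.6740959263239), np.float64(245.13187825619394)] S [array([363.4, 231.1]), array([335. , 212.1]), array([350.6, 211.6]), array([343.4, 200.7]), array([342.1, 205.8])]
35 W [np.float64(222.39827289058664), np.float64(240.32437445309415), np.float64(244.65568164731604)] S [array([363.2, 231. ]), array([336.8, 210.4]), array([352.7, 210.9]), array([346.1, 199.5]), array([344.8, 204.7])]
40 W [np.float64(219.81217296194112), np.float64(237.4442429659996), np.float64(243.70119207487176)] S [array([363. , 230.8]), array([338.8, 208.9]), array([354.9, 210.4]), array([348.9, 198.5]), array([347.7, 203.7])]
45 W [np.float64(216.89706602597013), np.float64(234.03824600604247), np.float64(242.25307217454264)] S [array([362.9, 230.7]), array([341.1, 207.4]), array([357.3, 210. ]), array([351.9, 197.7]), array([350.7, 202.9])]
```

```bash
sed -i 's/^A=.*/A=np.deg2rad(4.65)/; s/^ST=.*/ST=np.array([563.,248.5,0])/' h.py
python3 - <<'E'
from h import *
p,r,s=now();print(p,r.as_quat())
print(rel(p,r,stand(65.5,260,-1),Rt(0)).tolist(),rel(p,r,stand(65.5,193,-1),Rt(0)).tolist())
E
```

```text
[566.32774548 144.00921588 329.59489711] [ 6.76869914e-01  7.36102655e-01 -1.18832396e-05 -2.13441733e-06]
[0.0648, 0.0071, 0.116, -0.0, 0.0, 0.0008] [0.0648, 0.0071, 0.2277, -0.0, 0.0, 0.0008]
```

carry_out --series '[0.0648,0.0071,0.05,0,0,0,0.0648,0.0071,0.116,0,0,0,0.0648,0.0071,0.17,0,0,0,0.0648,0.0071,0.21,0,0,0,0.0648,0.0071,0.2277,0,0,0,0.0648,0.0071,0.2277,0,0,0,0.0648,0.0071,0.2277,0,0,0,0.0648,0.0071,0.2277,0,0,0]'

```text
t: 3.45
tcp_pos: [567.9, 183.2, 194.0]
orientation: [0.677, 0.736, 0.001, 0.0]
ft_force: [0.1, -0.3, 0.1]
finger_gap: 1.002
gripper_force: 0.0
```

Run:
```python
from h import *
p,r,s=now();print(p,s["ft_force"]);cv2.imwrite("pics/sc3.png",np.vstack([cv2.resize(grab_frame("scene")["color"][100:300,280:480],(560,560))]));
f=grab_frame("wrist");cv2.imwrite("pics/w3.png",f["color"])
a=cv2.imread("pics/sc3.png");b=f["color"][40:250,180:380]
cv2.imwrite("pics/v3.png",np.hstack([cv2.resize(a,(400,400)),cv2.resize(b,(400,420))[:400]]))
```

```text
[567.906985   183.21359721 194.02846198] [ 0.14914157 -0.2839351   0.05392678]
```

View pics/v3.png

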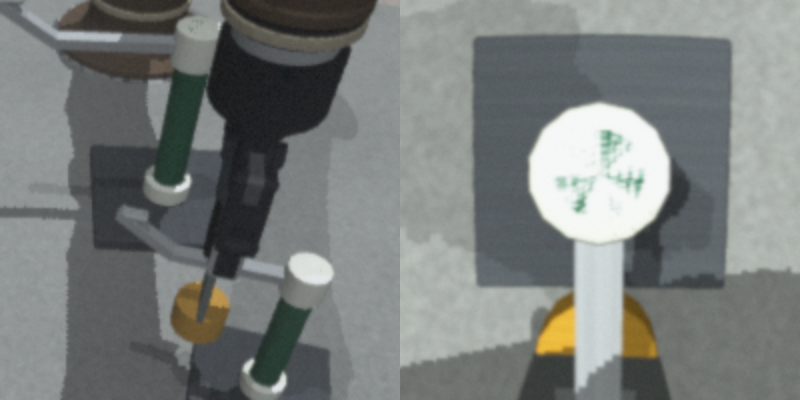

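The scene view shows the fingers on either side of the block, at crop (230,250), over the plate. Closing now.

carry_out --series '[0,0,0,0,0,0,0,0,0,0,0,0,0,0,0,0,0,0,0,0,0,0,0,0,0,0,0,0,0,0,0,0,0,0,0,0,0,0,0,0,0,0]' --grip 0

```text
t: 4.42
tcp_pos: [567.2, 183.1, 193.1]
orientation: [0.677, 0.736, -0.0, -0.0]
ft_force: [-3.8, -0.0, 5.5]
finger_gap: 0.345
gripper_force: 59.9
```

carry_out --series '[0,0,-0.004,0,0,0,0,0,-0.009,0,0,0,0,0,-0.0135,0,0,0,0,0,-0.0135,0,0,0,0,0,-0.0135,0,0,0]'

```text
t: 5.05
tcp_pos: [567.3, 183.1, 201.0]
orientation: [0.677, 0.736, -0.0, -0.0]
ft_force: [-0.0, 1.4, -4.4]
finger_gap: 0.347
gripper_force: 59.2
```

Run:
```python
from h import *
np.set_printoptions(precision=2,suppress=True)
p,r,s=now();print(p,s["ft_force"],s["ft_torque"],s["q"])
f=grab_frame("side");cv2.imwrite("pics/sd4.png",f["color"])
g=grab_frame("scene")["color"]
cv2.imwrite("pics/v4.png",np.hstack([cv2.resize(g[170:290,330:450],(400,400),interpolation=2),cv2.resize(f["color"][95:195,210:310],(400,400),interpolation=2)]))
```

```text
[567.31 183.09 200.96] [-0.01  1.38 -4.38] [0.04 0.05 0.03] [-0.69  0.43  0.4   1.75 -0.19  1.   -0.13]
```

View pics/v4.png

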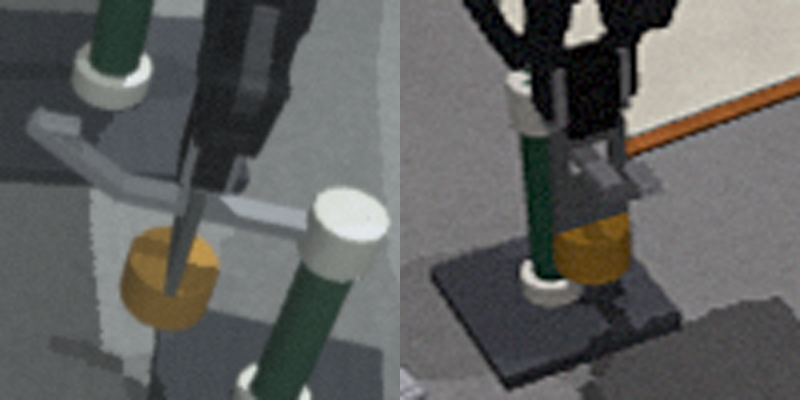

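```bash
cat >> h.py <<'E'
Lz=49.;DX=0.
def tcp(wx,wz,deg,y=-1.):
    t=np.deg2rad(deg);return stand(wx-Lz*np.sin(t)+DX*np.cos(t),wz+Lz*np.cos(t)+DX*np.sin(t),y),Rt(t)
def rows(L):
    p,r,s=now();print(p.round(2),np.round(s["ft_force"],2))
    print([float(x) for q in L for x in rel(p,r,*tcp(*q))])
def where():
    p,r,s=now();z=r.as_matrix()[:,2];t=np.arctan2(z@u,-z[2]);d=p-ST
    x,zz=d@u+Lz*np.sin(t)-DX*np.cos(t),d[2]-Lz*np.cos(t)-DX*np.sin(t)
    print("window",round(x,2),round(zz,2),"lean",round(np.rad2deg(t),2),"y",round(d@v,2),"F u,v,z",np.round([s["ft_force"]@u,s["ft_force"]@v,s["ft_force"][2]],2),"t",s["t"],s["finger_gap"])
E
python3 - <<'E'
from h import *
where();rows([(66+1.2*i,152-.2*i,4*i) for i in range(1,9)])
E
```

```text
window 65.6 151.95 lean 0.0 y -1.03 F u,v,z [-0.15  0.3  -4.15] t 5.15 0.34398131849230196
[567.3  183.04 200.95] [ 0.29  0.17 -4.15]
[0.003, 0.0001, 0.0005, -0.0, -0.0222, 0.0008, 0.0067, 0.0001, 0.0014, -0.0, -0.0444, 0.0008, 0.0103, 0.0001, 0.0027, 0.0, -0.0666, 0.0008, 0.0138, 0.0001, 0.0044, 0.0, -0.0889, 0.0008, 0.0173, 0.0001, 0.0065, 0.0001, -0.1111, 0.0008, 0.0205, 0.0001, 0.009, 0.0001, -0.1333, 0.0008, 0.0237, 0.0001, 0.0118, 0.0001, -0.1555, 0.0008, 0.0266, 0.0001, 0.015, 0.0002, -0.1778, 0.0008]
```

carry_out --series '[0.003,0,0.0005,0,-0.0222,0,0.0067,0,0.0014,0,-0.0444,0,0.0103,0,0.0027,0,-0.0666,0,0.0138,0,0.0044,0,-0.0889,0,0.0173,0,0.0065,0,-0.1111,0,0.0205,0,0.009,0,-0.1333,0,0.0237,0,0.0118,0,-0.1555,0,0.0266,0,0.015,0,-0.1778,0,0.0266,0,0.015,0,-0.1778,0,0.0266,0,0.015,0,-0.1778,0]'

```text
t: 6.4
tcp_pos: [566.2, 198.6, 192.2]
orientation: [0.651, 0.707, -0.186, 0.203]
ft_force: [0.2, -0.3, -2.5]
finger_gap: 0.346
gripper_force: 60.1
```

Run:
```python
from h import *
where();print(np.round(get_state()["q"],2))
rows([(77,149.5,32),(79,149.2,32),(81,149,32),(83,149,32),(84,149,32)])
```

```text
window 75.94 150.6 lean 31.97 y -0.83 F u,v,z [ 0.28  0.19 -2.46] t 6.4 0.34550722011428114
[-1.03  0.63  0.55  1.63  0.19  1.21 -0.54]
[566.23 198.6  192.17] [ 0.22 -0.26 -2.46]
[-0.0005, -0.0003, 0.0025, 0.0004, -0.0002, 0.0005, -0.003, -0.0003, 0.0047, 0.0004, -0.0002, 0.0005, -0.0057, -0.0003, 0.0067, 0.0004, -0.0002, 0.0005, -0.0085, -0.0003, 0.0085, 0.0004, -0.0002, 0.0005, -0.0099, -0.0003, 0.0094, 0.0004, -0.0002, 0.0005]
```

carry_out --series '[-0.0009,0,-0.0014,0,0,0,-0.0018,0,-0.0028,0,0,0,-0.0018,0,-0.0028,0,0,0,-0.0018,0,-0.0028,0,0,0]'

```text
t: 6.9
tcp_pos: [566.1, 198.9, 194.2]
orientation: [0.651, 0.708, -0.186, 0.203]
ft_force: [-0.1, -0.1, -3.5]
finger_gap: 0.342
gripper_force: 60.1
```

carry_out --series '[-0.0004,0,-0.0007,0,0,0,-0.0009,0,-0.0014,0,0,0,-0.0009,0,-0.0014,0,0,0]'

```text
t: 7.28
tcp_pos: [566.0, 199.0, 194.8]
orientation: [0.651, 0.708, -0.187, 0.203]
ft_force: [1.0, 0.2, -6.1]
finger_gap: 0.347
gripper_force: 59.8
```

carry_out --series '[-0.0004,0,-0.0007,0,0,0,-0.0009,0,-0.0014,0,0,0,-0.0009,0,-0.0014,0,0,0]'

```text
t: 7.65
tcp_pos: [565.8, 198.8, 195.4]
orientation: [0.651, 0.708, -0.187, 0.203]
ft_force: [2.4, -3.1, -15.4]
finger_gap: 0.342
gripper_force: 60.1
```

Run:
```python
from h import *
where()
```

```text
window 75.73 153.81 lean 32.01 y -1.23 F u,v,z [  3.23   2.14 -15.4 ] t 7.65 0.3421932909627501
```

```bash
cat >> h.py <<'E'
def lip(a,b,th):
    t=np.deg2rad(th);return 100+a*np.cos(t)-b*np.sin(t),150+a*np.sin(t)+b*np.cos(t)
E
python3 - <<'E'
from h import *
rows([(76,150.5,32),(82,150,33),(88,150,34),(94,150,35)]+[(*lip(a,0.5,35),35) for a in(0,6,12,18,24,24)])
E
```

```text
[565.81 198.8  195.36] [  2.4   -3.05 -15.4 ]
[0.0025, 0.0004, 0.0049, 0.0002, 0.0, 0.0007, -0.0041, 0.0004, 0.0109, 0.0002, -0.0055, 0.0007, -0.0111, 0.0003, 0.0163, 0.0002, -0.0111, 0.0007, -0.0182, 0.0003, 0.0216, 0.0002, -0.0166, 0.0007, -0.0266, 0.0003, 0.0261, 0.0002, -0.0166, 0.0007, -0.0366, 0.0003, 0.0256, 0.0002, -0.0166, 0.0007, -0.0466, 0.0003, 0.0251, 0.0002, -0.0166, 0.0007, -0.0566, 0.0002, 0.0245, 0.0002, -0.0166, 0.0007, -0.0666, 0.0002, 0.024, 0.0002, -0.0166, 0.0007, -0.0666, 0.0002, 0.024, 0.0002, -0.0166, 0.0007]
```

carry_out --series '[0.0025,0,0.0049,0,0,0,-0.004,0,0.011,0,-0.0055,0,-0.011,0,0.0165,0,-0.011,0,-0.018,0,0.0218,0,-0.0166,0,-0.0266,0,0.0263,0,-0.0166,0,-0.0266,0,0.0263,0,-0.0166,0,-0.0266,0,0.0263,0,-0.0166,0]'

```text
t: 8.52
tcp_pos: [568.0, 177.2, 191.3]
orientation: [0.646, 0.702, -0.203, 0.221]
ft_force: [-0.5, 0.2, -4.6]
finger_gap: 0.345
gripper_force: 61.4
```

Run:
```python
from h import *
where();rows([(*lip(a,0,35),35) for a in(3,6,10,14,18,18)])
```

```text
window 99.59 151.11 lean 34.96 y -0.84 F u,v,z [-0.19 -0.46 -4.58] t 8.525 0.3449414494128162
[567.96 177.16 191.27] [-0.48  0.15 -4.58]
[-0.0044, -0.0003, 0.0019, 0.0005, -0.0002, 0.0006, -0.0094, -0.0003, 0.0019, 0.0005, -0.0002, 0.0006, -0.0161, -0.0003, 0.0019, 0.0005, -0.0002, 0.0006, -0.0228, -0.0003, 0.0019, 0.0005, -0.0002, 0.0006, -0.0294, -0.0003, 0.0019, 0.0005, -0.0002, 0.0006, -0.0294, -0.0003, 0.0019, 0.0005, -0.0002, 0.0006]
```

carry_out --series '[-0.0044,0,0.0019,0,0,0,-0.0094,0,0.0019,0,0,0,-0.016,0,0.0019,0,0,0,-0.0228,0,0.0019,0,0,0,-0.0294,0,0.0019,0,0,0,-0.0294,0,0.0019,0,0,0,-0.0294,0,0.0019,0,0,0]'

```text
t: 9.4
tcp_pos: [569.1, 162.2, 200.3]
orientation: [0.646, 0.702, -0.203, 0.221]
ft_force: [-0.6, -0.1, -4.2]
finger_gap: 0.339
gripper_force: 61.4
```

carry_out --series '[0,0,-0.0017,0,0,0,0,0,-0.0034,0,0,0,0,0,-0.0034,0,0,0]'

```text
t: 9.78
tcp_pos: [569.1, 163.4, 202.0]
orientation: [0.646, 0.702, -0.203, 0.221]
ft_force: [0.2, -0.6, -3.5]
finger_gap: 0.346
gripper_force: 61.4
```

Run:
```python
from h import *
where()
```

```text
window 113.4 161.89 lean 34.99 y -0.85 F u,v,z [ 0.63  0.15 -3.48] t 9.775 0.3462980602523225
```

carry_out --series '[0,0,-0.001,0,0,0,0,0,-0.0017,0,0,0,0,0,-0.0017,0,0,0]'

```text
t: 10.15
tcp_pos: [569.0, 163.8, 202.9]
orientation: [0.646, 0.702, -0.203, 0.221]
ft_force: [1.2, -0.7, -3.8]
finger_gap: 0.345
gripper_force: 61.4
```

carry_out --series '[0,0,-0.001,0,0,0,0,0,-0.0013,0,0,0,0,0,-0.0013,0,0,0]'

```text
t: 10.52
tcp_pos: [569.0, 164.3, 203.5]
orientation: [0.646, 0.702, -0.203, 0.221]
ft_force: [0.1, -0.3, -3.0]
finger_gap: 0.345
gripper_force: 61.4
```

carry_out --series '[0,0,-0.0005,0,0,0,0,0,-0.0008,0,0,0,0,0,-0.0008,0,0,0]'

```text
t: 10.9
tcp_pos: [568.9, 164.5, 203.9]
orientation: [0.646, 0.702, -0.203, 0.221]
ft_force: [-0.0, -0.5, -3.9]
finger_gap: 0.342
gripper_force: 61.4
```

Run:
```python
from h import *
where()
```

```text
window 112.26 163.74 lean 34.99 y -0.89 F u,v,z [ 0.52 -0.05 -3.88] t 10.9 0.34195872784496095
```

carry_out --series '[0,0,-0.0005,0,0,0,0,0,-0.001,0,0,0,0,0,-0.001,0,0,0]'

```text
t: 11.28
tcp_pos: [568.9, 164.9, 204.4]
orientation: [0.646, 0.702, -0.203, 0.221]
ft_force: [0.2, -0.6, -4.1]
finger_gap: 0.342
gripper_force: 61.4
```

carry_out --series '[0,0,-0.0005,0,0,0,0,0,-0.001,0,0,0,0,0,-0.001,0,0,0]'

```text
t: 11.65
tcp_pos: [568.9, 165.2, 204.9]
orientation: [0.646, 0.702, -0.203, 0.221]
ft_force: [0.4, -0.3, -3.9]
finger_gap: 0.346
gripper_force: 61.4
```

carry_out --series '[0,0,-0.0005,0,0,0,0,0,-0.0009,0,0,0,0,0,-0.0009,0,0,0]'

```text
t: 12.02
tcp_pos: [568.8, 165.5, 205.3]
orientation: [0.646, 0.702, -0.203, 0.221]
ft_force: [0.6, 0.2, -3.7]
finger_gap: 0.347
gripper_force: 61.4
```

Run:
```python
from h import *
where()
```

```text
window 111.27 165.16 lean 34.99 y -0.9 F u,v,z [-0.14  0.66 -3.74] t 12.025 0.3470004535913755
```

carry_out --series '[0,0,-0.0005,0,0,0,0,0,-0.001,0,0,0,0,0,-0.001,0,0,0]'

```text
t: 12.4
tcp_pos: [568.8, 165.8, 205.7]
orientation: [0.646, 0.702, -0.204, 0.221]
ft_force: [1.1, -0.4, -4.4]
finger_gap: 0.34
gripper_force: 61.3
```

carry_out --series '[0,0,-0.0005,0,0,0,0,0,-0.001,0,0,0,0,0,-0.001,0,0,0]'

```text
t: 12.78
tcp_pos: [568.8, 165.8, 205.9]
orientation: [0.646, 0.702, -0.204, 0.221]
ft_force: [2.8, -3.7, -10.8]
finger_gap: 0.344
gripper_force: 60.4
```

Run:
```python
from h import *
where()
```

```text
window 110.98 165.73 lean 35.01 y -0.95 F u,v,z [  3.96   2.45 -10.76] t 12.775 0.34371433563424575
```

carry_out --series '[0,0,0.002,0,0,0,-0.004,0,0.0033,0,0,0,-0.012,0,0.0033,0,0,0,-0.02,0,0.0033,0,0,0,-0.025,0,0.0033,0,0,0,-0.025,0,0.0033,0,0,0,-0.025,0,0.0033,0,0,0]'

```text
t: 13.65
tcp_pos: [569.8, 153.0, 213.2]
orientation: [0.646, 0.702, -0.203, 0.221]
ft_force: [-0.4, 1.7, -3.9]
finger_gap: 0.341
gripper_force: 61.3
```

carry_out --series '[0,0,-0.0007,0,0,0,0,0,-0.0013,0,0,0,0,0,-0.0013,0,0,0]'

```text
t: 14.02
tcp_pos: [569.9, 153.3, 213.9]
orientation: [0.646, 0.702, -0.203, 0.221]
ft_force: [0.4, -0.4, -3.5]
finger_gap: 0.344
gripper_force: 61.3
```

carry_out --series '[0,0,-0.0005,0,0,0,0,0,-0.001,0,0,0,0,0,-0.001,0,0,0]'

```text
t: 14.4
tcp_pos: [569.8, 153.5, 214.3]
orientation: [0.646, 0.702, -0.204, 0.221]
ft_force: [-0.5, -0.5, -5.5]
finger_gap: 0.345
gripper_force: 61.2
```

Run:
```python
from h import *
where()
```

```text
window 123.33 174.11 lean 34.99 y -0.88 F u,v,z [ 0.42 -0.49 -5.53] t 14.4 0.34450796253568455
```

carry_out --series '[0,0,-0.0003,0,0,0,0,0,-0.0006,0,0,0,0,0,-0.0006,0,0,0]'

```text
t: 14.78
tcp_pos: [569.8, 153.5, 214.3]
orientation: [0.646, 0.702, -0.204, 0.221]
ft_force: [2.5, -2.7, -10.0]
finger_gap: 0.346
gripper_force: 60.7
```

Run:
```python
from h import *
where()
```

```text
window 123.31 174.21 lean 35.0 y -0.94 F u,v,z [ 2.93  2.27 -9.96] t 14.775 0.34555701485109774
```

carry_out --series '[0,0,0.0021,0,0,0,-0.003,0,0.0021,0,0,0,-0.007,0,0.0022,0,0,0,-0.01,0,0.0022,0,0,0,-0.01,0,0.0022,0,0,0]'

```text
t: 15.4
tcp_pos: [570.4, 148.0, 217.3]
orientation: [0.646, 0.702, -0.203, 0.221]
ft_force: [-0.5, 0.2, -4.2]
finger_gap: 0.339
gripper_force: 61.3
```

Run:
```python
from h import *
where()
```

```text
window 128.86 177.14 lean 34.98 y -0.81 F u,v,z [-0.21 -0.46 -4.24] t 15.4 0.3387514394581815
```

carry_out --series '[-0.002,0,0,0,0,0,-0.004,0,0,0,0,0,-0.006,0,0.0001,0,0,0,-0.006,0,0.0001,0,0,0]'

```text
t: 15.9
tcp_pos: [570.6, 145.0, 219.1]
orientation: [0.646, 0.702, -0.204, 0.221]
ft_force: [0.0, 0.2, -4.1]
finger_gap: 0.342
gripper_force: 61.3
```

carry_out --series '[-0.002,0,0,0,0,0,-0.004,0,0,0,0,0,-0.006,0,0.0001,0,0,0,-0.006,0,0.0001,0,0,0]'

```text
t: 16.4
tcp_pos: [570.8, 142.1, 221.2]
orientation: [0.646, 0.702, -0.203, 0.221]
ft_force: [0.9, 0.5, -3.2]
finger_gap: 0.342
gripper_force: 61.3
```

Run:
```python
from h import *
where()
```

```text
window 134.83 181.02 lean 34.99 y -0.82 F u,v,z [-0.43  0.91 -3.2 ] t 16.4 0.3418809477032099
```

carry_out --series '[-0.002,0,0,0,0,0,-0.005,0,0,0,0,0,-0.008,0,0.0001,0,0,0,-0.008,0,0.0001,0,0,0]'

```text
t: 16.9
tcp_pos: [571.2, 138.0, 223.9]
orientation: [0.646, 0.702, -0.203, 0.221]
ft_force: [0.3, -0.9, -4.1]
finger_gap: 0.339
gripper_force: 61.3
```

carry_out --series '[-0.002,0,0,0,0,0,-0.005,0,0,0,0,0,-0.008,0,0.0001,0,0,0,-0.008,0,0.0001,0,0,0]'

```text
t: 17.4
tcp_pos: [571.5, 134.1, 226.6]
orientation: [0.646, 0.702, -0.203, 0.221]
ft_force: [1.0, -0.0, -3.9]
finger_gap: 0.343
gripper_force: 61.3
```

carry_out --series '[-0.003,0,0,0,0,0,-0.006,0,0,0,0,0,-0.01,0,0.0001,0,0,0,-0.014,0,0.0002,0,0,0,-0.014,0,0.0002,0,0,0]'

```text
t: 18.02
tcp_pos: [572.1, 127.1, 231.4]
orientation: [0.646, 0.702, -0.203, 0.221]
ft_force: [-0.3, 0.0, -3.8]
finger_gap: 0.347
gripper_force: 61.3
```

Run:
```python
from h import *
where();rows([(*lip(a,5.4,35),35) for a in(70,80,90,100)])
```

```text
window 149.83 191.22 lean 34.99 y -0.78 F u,v,z [-0.05 -0.33 -3.8 ] t 18.025 0.3468082368029503
[572.09 127.11 231.37] [-0.34  0.02 -3.8 ]
[-0.0092, -0.0004, -0.0004, 0.0004, -0.0001, 0.0005, -0.0259, -0.0004, -0.0004, 0.0004, -0.0001, 0.0005, -0.0425, -0.0004, -0.0004, 0.0004, -0.0001, 0.0005, -0.0592, -0.0005, -0.0004, 0.0004, -0.0001, 0.0005]
```

carry_out --series '[-0.012,0,0,0,0,0,-0.025,0,0,0,0,0,-0.04,0,0,0,0,0,-0.055,0,0,0,0,0,-0.07,0,0,0,0,0,-0.07,0,0,0,0,0,-0.07,0,0,0,0,0]'

```text
t: 18.9
tcp_pos: [574.8, 93.4, 255.1]
orientation: [0.646, 0.702, -0.203, 0.221]
ft_force: [-1.0, 0.3, -4.5]
finger_gap: 0.344
gripper_force: 61.4
```

Run:
```python
from h import *
where()
L=[(195,213,35),(210,211,31),(225,209,25),(240,207,19),(255,205,13),(270,203,7),(285,200,0),(300,196,0),(300,196,0)];rows(L)
```

```text
window 183.58 214.96 lean 34.96 y -0.77 F u,v,z [-0.35 -0.94 -4.45] t 18.9 0.3436605948201273
[574.84  93.45 255.12] [-0.96  0.27 -4.45]
[-0.0137, -0.0004, 0.0136, 0.0005, -0.0002, 0.0007, -0.0379, -0.0005, 0.0308, 0.0005, 0.022, 0.0008, -0.065, -0.0006, 0.0489, 0.0004, 0.0554, 0.0008, -0.0919, -0.0007, 0.0679, 0.0004, 0.0887, 0.0008, -0.1186, -0.0008, 0.0877, 0.0003, 0.122, 0.0008, -0.1449, -0.0009, 0.1084, 0.0003, 0.1554, 0.0009, -0.171, -0.001, 0.132, 0.0002, 0.1942, 0.0009, -0.1877, -0.0011, 0.1518, 0.0002, 0.1942, 0.0009, -0.1877, -0.0011, 0.1518, 0.0002, 0.1942, 0.0009]
```

Window is off the hook (x ≈ 184 mm). Next I straighten it while moving out.

carry_out --series '[-0.0137,0,0.0136,0,0,0,-0.038,0,0.031,0,0.022,0,-0.065,0,0.049,0,0.0554,0,-0.092,0,0.068,0,0.0887,0,-0.1186,0,0.0877,0,0.122,0,-0.145,0,0.1084,0,0.1554,0,-0.171,0,0.132,0,0.1942,0,-0.1877,0,0.1518,0,0.1942,0,-0.1877,0,0.1518,0,0.1942,0]'

```text
t: 20.02
tcp_pos: [586.3, -52.4, 244.4]
orientation: [0.678, 0.735, -0.002, 0.001]
ft_force: [-0.1, 1.5, -4.0]
finger_gap: 0.344
gripper_force: 61.2
```

Run:
```python
from h import *
where();p,r,s=now();print(p,s["q"])
B=np.array([533,-179,0.])
for z in(210,170):print(rel(p,r,B+[0,0,z],Rt(0)).tolist())
f=grab_frame("scene")["color"];cv2.imwrite("pics/v5.png",f[100:320,100:460])
```

```text
window 301.94 195.38 lean 0.21 y -1.17 F u,v,z [-1.51 -0.   -4.02] t 20.025 0.34398581039213205
[586.30236259 -52.36443682 244.37757569] [-0.37629178  0.38168365  0.50742533  1.72425977 -0.20115903  1.08989913
  0.27583791]
[-0.2029, -0.1056, 0.0583, -0.0007, 0.0011, 0.0001]
[-0.2027, -0.1054, 0.1249, -0.0007, 0.0011, 0.0001]
```

View pics/v5.png

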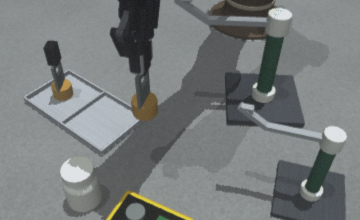

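The picture shows the electrode upright in the gripper at crop (145,105), clear of the hook. The empty bay is at (100,120). Moving over it.

carry_out --series '[-0.05,-0.026,0.01,0,0,0,-0.11,-0.06,0.03,0,0,0,-0.16,-0.085,0.05,0,0,0,-0.19,-0.1,0.0583,0,0,0,-0.203,-0.1055,0.0583,-0.0007,0.0011,0,-0.203,-0.1055,0.09,-0.0007,0.0011,0,-0.203,-0.1055,0.12,-0.0007,0.0011,0,-0.203,-0.1055,0.135,-0.0007,0.0011,0,-0.203,-0.1055,0.135,-0.0007,0.0011,0]'

```text
t: 21.2
tcp_pos: [534.0, -176.9, 163.6]
orientation: [0.677, 0.736, 0.001, -0.001]
ft_force: [0.3, 0.4, -3.2]
finger_gap: 0.339
gripper_force: 61.1
```

Run:
```python
from h import *
where();p,r,s=now();print(p)
for z in(145,130,126):print(rel(p,r,np.array([533,-179,z]),Rt(0)).tolist())
a=grab_frame("scene")["color"];b=grab_frame("side")["color"]
cv2.imwrite("pics/v6.png",np.hstack([cv2.resize(a[120:270,100:260],(400,375)),cv2.resize(b[225:415,245:405],(400,375))]))
```

```text
window 421.47 114.59 lean -0.18 y -63.43 F u,v,z [-0.42  0.3  -3.24] t 21.2 0.33857495150444916
[ 533.96012488 -176.87620419  163.58783367]
[-0.0035, -0.0019, 0.031, 0.0002, -0.001, 0.0011]
[-0.0036, -0.0019, 0.056, 0.0002, -0.001, 0.0011]
[-0.0036, -0.0019, 0.0626, 0.0002, -0.001, 0.0011]
```

View pics/v6.png

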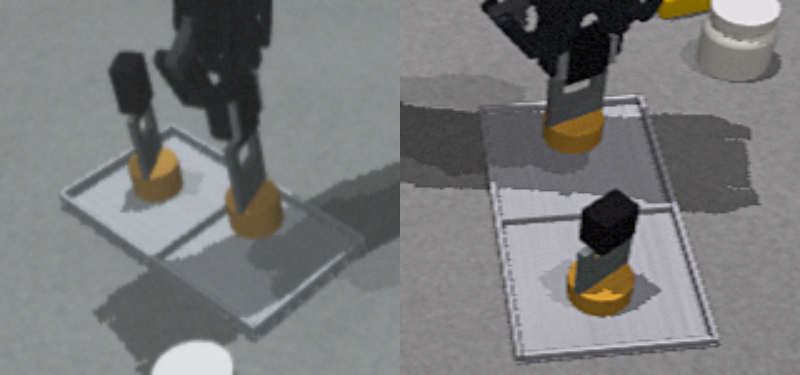

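Over the empty bay in both views. Lowering, slowly at the end.

carry_out --series '[-0.0015,0,0.015,0,0,0,-0.003,-0.0015,0.03,0,0,0,-0.0035,-0.0019,0.042,0,0,0,-0.0035,-0.0019,0.052,0,0,0,-0.0035,-0.0019,0.058,0,0,0,-0.0035,-0.0019,0.058,0,0,0]'

```text
t: 22.05
tcp_pos: [533.1, -179.7, 129.3]
orientation: [0.677, 0.736, 0.002, -0.0]
ft_force: [0.7, -0.1, -3.4]
finger_gap: 0.344
gripper_force: 61.2
```

carry_out --series '[0,0,0.0017,0,0,0,0,0,0.0034,0,0,0,0,0,0.0034,0,0,0]'

```text
t: 22.42
tcp_pos: [533.2, -179.7, 127.5]
orientation: [0.677, 0.736, 0.002, -0.0]
ft_force: [0.1, -0.1, -3.7]
finger_gap: 0.346
gripper_force: 61.2
```

carry_out --series '[0,0,0.0015,0,0,0,0,0,0.0017,0,0,0,0,0,0.0017,0,0,0]'

```text
t: 22.8
tcp_pos: [533.2, -179.7, 126.4]
orientation: [0.677, 0.736, 0.002, -0.0]
ft_force: [0.0, 0.4, -2.9]
finger_gap: 0.345
gripper_force: 61.2
```

carry_out --series '[0,0,0.0012,0,0,0,0,0,0.0017,0,0,0,0,0,0.0017,0,0,0]'

```text
t: 23.18
tcp_pos: [533.2, -179.7, 125.5]
orientation: [0.677, 0.736, 0.002, -0.0]
ft_force: [-0.4, 0.9, -2.5]
finger_gap: 0.34
gripper_force: 61.5
```

carry_out --series '[0,0,0.0008,0,0,0,0,0,0.0013,0,0,0,0,0,0.0013,0,0,0]'

```text
t: 23.55
tcp_pos: [533.3, -179.7, 125.4]
orientation: [0.677, 0.736, 0.002, -0.0]
ft_force: [-3.5, 2.1, 7.0]
finger_gap: 0.342
gripper_force: 62.6
```

carry_out --series '[0,0,0,0,0,0,0,0,0,0,0,0,0,0,0,0,0,0,0,0,0,0,0,0,0,0,0,0,0,0,0,0,0,0,0,0]' --grip 1

```text
t: 24.3
tcp_pos: [533.2, -179.7, 124.6]
orientation: [0.677, 0.736, 0.002, -0.0]
ft_force: [0.3, 0.6, 0.3]
finger_gap: 0.999
gripper_force: 0.0
```

carry_out --series '[0,0,-0.03,0,0,0,0,0,-0.08,0,0,0,0,0,-0.15,0,0,0,0,0,-0.22,0,0,0,0,0,-0.22,0,0,0,0,0,-0.22,0,0,0,0,0,-0.22,0,0,0]'

```text
t: 25.18
tcp_pos: [532.4, -179.8, 255.8]
orientation: [0.677, 0.736, 0.001, -0.001]
ft_force: [-0.1, -0.5, 0.2]
finger_gap: 1.001
gripper_force: 0.0
```

Run:
```python
from h import *
a=grab_frame("scene")["color"];b=grab_frame("side")["color"]
cv2.imwrite("pics/v7.png",np.hstack([cv2.resize(a[120:270,100:260],(400,375)),cv2.resize(b[225:415,245:405],(400,375))]))
```

```text
(no output)
```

View pics/v7.png

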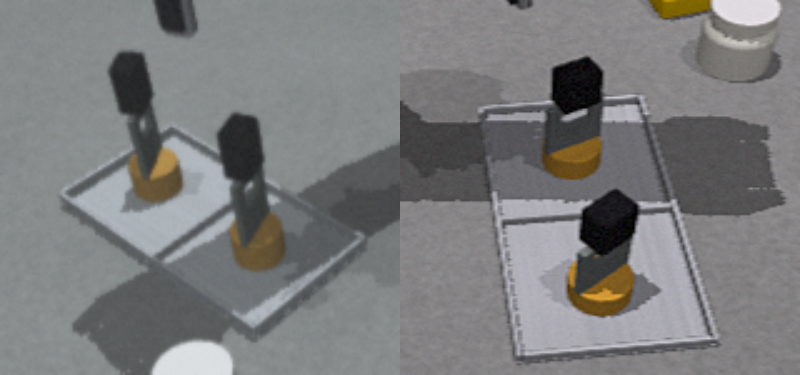

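The electrode stands upright near the middle of the empty bay (feet at crop (258,245) and (572,160)). The gripper is clear and the spare has not moved.

```bash
python3 -c "
from station import *
print(job_done())"
```

```text
the job is handed in; nothing more can be done
None
```

The electrode came off the hook without being forced and now stands upright and released in the tray's empty bay; the job is handed in at about 25 s of the 72 s allowed, but no verdict was returned.

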